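# Set the suction damper and hold the dust clean-out gate open

## Task

Clear the dust trap on the mason's bench: first swing the damper lever round until it points at the small clamp on its quadrant, with the sprung gate still shut. Then pull the gate's blade out by its bar handle until the blade's front edge is level with the pointer clamped on the side rail, and keep it there: the gate springs shut if let go, so finish while still holding the handle at the mark. The lever must stay where you set it, and leave the mallet, brush and rasp alone.

Things in the scene. Friction and masses are not known exactly. Their poses are not given: they have to be found in the camera images.
- damper: Damper fixed to the bench: galvanised box 150 x 150 x 72 mm (its robot side), a round duct behind it, and a flat graduated aluminium quadrant (outer radius 134 mm, top 79 mm high) round its robot side. Origin on the bench, 70 mm behind the lever's pivot; x roughly away from the robot, z up. Damper and gate stand left and right of the robot, either way round.
- damper_pivot (a point): Pivot of the damper lever, on the vertical hinge axis at the lever's mid-height, 85 mm above the bench. Axes as the damper's.
- damper_lever (a joint): Angle of the damper lever (rad), 0 to 1.571. It swings level, anticlockwise from above as the value grows: at 0 it points 135 degrees from the damper's x (back towards the robot and to the left), at 0.785 along the damper's -x, at 1.571 back and to the right. Starts at 0 to 0.35. Light friction (about 1.5 N at the grip); stays where it is left.
- lever_grip (a point): Middle of the lever's upright round black grip: 18 mm diameter, from 88 to 143 mm above the bench, this point at 123 mm, 100 mm from the pivot axis. x points from the pivot out along the lever, z up. The lever is a flat dark steel bar 20 mm wide, 6 mm thick, its pointed end 125 mm from the pivot.
- lever_mark: Setting clamp, fixed: dark steel block 18 x 22 x 16 mm with a 4 mm nib pointing inwards, on the quadrant's rim, 125 to 150 mm from the pivot (with its screw to 162), top 95 mm above the bench. Origin on the lever's pivot axis, 79 mm above the bench; x points from the pivot out through the clamp. The lever is set when its x lies along this x (within 5 degrees).
- gate: Gate fixed to the bench: flat galvanised housing 200 x 210 x 40 mm with a round mouth 136 mm wide on it, rim 68 mm above the bench. Two aluminium rails 18 mm wide, 24 mm high run 160 mm forward from it, either side of the blade. Origin on the bench under the mouth's centre; x roughly away from the robot, y to the left, z up.
- gate_blade (a joint): How far the gate's blade is pulled out (m), 0 shut to 0.110; starts shut. A spring pulls it shut: about 4 N at 0, growing by 0.7 N per 10 mm, plus 0.8 N friction. The blade is a steel plate 150 mm wide, 4 mm thick, its top 19 mm above the bench, sliding along the gate's -x (roughly towards the robot).
- gate_grip (a point): Middle of the blade's bar handle, a round dark steel bar 12 mm thick, level, 80 mm above the bench, along the gate's y, 78 mm clear between its two uprights; 55 mm free beneath it down to the blade. Shut, it stands 50 mm in front of the housing. Axes as the gate's. The blade is pulled along -x.
- gate_edge (a point): Front edge of the blade, at its left corner (the gate's +y), beside the marked rail, 19 mm above the bench. It lies 10 mm in front of the bar's middle line (gate -x) and moves with the blade. Axes as the gate's.
- gate_mark: Pointer clamp, fixed on the gate's left rail: dark steel block 20 x 26 x 14 mm with a 4 mm wide pointer reaching inwards to just above the blade's side. Origin on the rail's top, 24 mm above the bench, in line with the pointer's middle; axes as the gate's. The blade is at the mark when gate_edge has x = 0 in these axes (within 6 mm): 45 to 85 mm of pull.
- mallet: Bystander: round beech mallet standing on its head, 228 mm tall, 104 mm wide; origin at the centre of its underside.
- brush: Bystander: blue-handled brush lying on the bench, about 240 mm long; origin on its underside, near its middle.
- rasp: Bystander: rasp lying flat at the left, 260 mm long, 26 mm wide, 20 mm high; origin on its underside, x along it towards the steel end (110 mm ahead of the origin, wooden handle end 150 mm behind).

How it is judged:
On the way, in this order (a step that is already met when the one before it is completed fails the run):
1. the lever points at its clamp while the gate is still shut (angle between the x axis of lever_grip and the x axis of lever_mark, either way round below 0.087 rad and velocity of joint damper_lever between -0.1 and 0.1 rad/s and value of joint gate_blade below 0.012 m), for 0.2 s.
2. the blade's front edge is pulled level with the pointer and held by the fingers (x of gate_edge in the frame of gate_mark between -0.006 and 0.006 m and contact force between the fingers and gate_blade above 2 N), for 0.3 s.
At the end, for the whole second after the job is handed in: The lever lies within 5 degrees of its clamp; the blade's front edge is within 6 mm of the pointer, still, and held there by the fingers (contact force over 2 N) through the last second (all of step 2 and angle between the x axis of lever_grip and the x axis of lever_mark, either way round below 0.087 rad and velocity of joint damper_lever between -0.1 and 0.1 rad/s and velocity of joint gate_blade between -0.02 and 0.02 m/s); the arm keeps its last pose, push and grip.
It fails at once if the mallet is shifted by more than 25 mm (distance of mallet from where it was at the start of the episode above 0.025 m).
It fails at once if the brush is shifted by more than 25 mm (distance of brush from where it was at the start of the episode above 0.025 m).
It fails at once if the rasp is shifted by more than 25 mm (distance of rasp from where it was at the start of the episode above 0.025 m).
It also fails if it takes over 51 s, if anything falls off the work surface, if the arm or the gripper's body presses on something with over 40 N, if the wrist force passes 120 N, or if a joint passes its speed limit or range.

## Robot

A 6-joint arm with a two-finger parallel gripper is mounted at the origin on the work surface. World frame = base frame: x ahead of the robot, y to its left, z up, the work surface at z = 0. Lengths are in m, angles in rad, forces in N, time in s.
With the tool pointing down it reaches from about 0.4 to 0.825 m from the base axis. Payload 7 kg.
Tool frame: the origin (TCP) lies between the finger pads; the fingertips stand 8 mm ahead of it and the grasp point (between the pads) lies 11 mm behind it (arm.finger_overhang is the distance from the TCP to the fingertips, in m); z points along the fingers, y is the line along which they close (so a half turn about z gives the same grasp; the last joint's range is limited). The gripper opens to 88 mm and grips with 3 to 60 N. Pads are 19 mm wide; open, the fingers measure 130 mm over their backs; the gripper's body (78 mm by 193 mm) begins 47 mm behind the grasp point.
Start: joints at [1.578, 0.359, 0.012, 0, -1.224, -0.288], TCP at [0.187, 0.649, 0.235] pointing down, gripper open.
Joint ranges: [-3.07, 3.07], [-1.43, 2.12], [-1.02, 1.25], [-3.03, 1.67], [-3.05, -0], [-3.03, 3.03]. Speed limits (rad/s): [2.39, 2.39, 3.01, 3.14, 3.14, 3.14].

## Interface

Orientations are given as [roll, pitch, yaw] about the fixed x, y, z axes, in that order (R = Rz(yaw) Ry(pitch) Rx(roll)).
In Python, from station import arm gives the robot as it stands.
- The arm moves only by the tool move_arm, never from a script. Its argument "rows" is text: rows parted by semicolons, each of 7 numbers parted by spaces: the turn, a rotation vector about the tool's x, y, z in degrees, then the shift along the tool's x, y, z in m, then the finger opening in m, from 0 to 0.0876. A call has 1 to 8 rows; each row shifts and turns the commanded pose from where the row before left it, along the tool's axes as they then stand; what a row does not reach is not made up. A row lasts 1/8 s, in which the tool goes at most 62.5 mm and 10.7 degrees, less where a joint would pass 70% of its speed; a pose out of reach is approached as far as the arm can. A call is refused whole if a number of a shift passes 0.0625 or a number of a turn 10.7, either way. A call with a gripper value outside its range is refused whole. The fingers move at their own pace and stop on an object; "squeeze" is the grip in N (left out, the last holds). Time passes only in rows, so rows that do not move let the fingers close. It gives the time, the measured TCP pose, the force, the opening and the grip force at its end, in the units of the state.
- arm.get_state(): the state, without advancing time (a new reading comes with each control period).
- arm.grab_frame(name): name is "side" or "top"; returns (picture, depth): 384x512x3 uint8, blue, green, red; 384x512 float32, m along the optical axis (not along the pixel's ray), 0 where there is no reading.
- arm.camera_model(name): a dict with "mtx" (3x3 intrinsics, pixels), "camera_from_world" (4x4, takes a point from world to camera coordinates). Camera axes: x right, y down, z forward; pixel columns grow to the right and rows downward; lengths in m; the calibration is good to about 2 mm. A picture is of the moment at which its call begins. camera_model takes no time and is no camera call.
- arm.job_done(): hands the job in; it is judged then, once.
The state is a dict: "t": time; "q": joint angles; "qd": joint speeds; "joint_efforts": joint torques, N m; "eef_pos": TCP position; "ee_rot": TCP orientation; "force": force on the tool from outside, world axes, zero at the start; "moment": the same for the moment, N m; "width": finger opening in m; "gripper_force": force on a finger pad.
Only numpy, scipy, OpenCV 4.12 (cv2) and the standard library are available. Lean on these libraries where they do the work, as an engineer would, in place of code of your own. Each camera call takes 0.05 s, during which the arm holds its last target. There are 200 camera calls.

## Working session

There is one attempt and no reset: what is moved stays moved. The work goes in short steps, Python scripts to look and compute and a tool call to move; the robot and the scene stay as the last step left them, time stands still between calls to the robot, and variables do not carry over. Pictures are saved under pics/ and viewed, at most 10 in all, crops included, and the job is handed in when it is done.

Besides the shell and the picture viewer there is one more tool, called after "Request:" as name(argument=value, ...), one argument or row to a line, values as JSON. move_arm: Moves the arm, as the interface text tells. Its arguments: {"type":"object","properties":{"rows":{"type":"string"},"squeeze":{"type":"number"}},"required":["rows"]}

```bash
ls; mkdir -p pics; cat > h.py <<'E'
import numpy as np, cv2
from station import arm
def cam(n):
    m=arm.camera_model(n); return np.array(m["mtx"]),np.array(m["camera_from_world"])
def pts(n,d):
    K,T=cam(n); v,u=np.mgrid[:d.shape[0],:d.shape[1]]
    p=np.stack([(u-K[0,2])/K[0,0]*d,(v-K[1,2])/K[1,1]*d,d],-1)
    return (p-T[:3,3])@T[:3,:3]
def ray(n,uv,z):
    K,T=cam(n); C=-T[:3,:3].T@T[:3,3]
    r=T[:3,:3].T@np.linalg.inv(K)@np.array([uv[0],uv[1],1.]); return C+r*(z-C[2])/r[2]
E
python3 - <<'E'
from h import *
for n in("top","side"):
    p,d=arm.grab_frame(n); cv2.imwrite(f"pics/{n}0.png",cv2.resize(p,(800,600))); np.savez(n+"0.npz",p=p,d=d)
    K,T=cam(n); print(n,K[0,0],-T[:3,:3].T@T[:3,3])
print(arm.get_state())
E
```

```text
pics
top 374.2425703257662 [ 0.29909401 -0.01914935  1.21266791]
side 422.17822750519633 [-0.26449475 -0.92889986  1.00814178]
{'t': 0.1, 'q': array([ 1.57808977e+00,  3.59344064e-01,  1.11496048e-02, -2.95798772e-04,
       -1.22411743e+00, -2.88089933e-01]), 'qd': array([-4.04253307e-04, -6.03264686e-04,  5.01664382e-04,  1.39554669e-03,
        6.50792083e-04,  8.48706660e-05]), 'joint_efforts': array([-2.64644383e-03, -5.84163308e+01,  2.93749040e+01,  7.01551795e+00,
        1.01687617e-02, -4.62517312e-05]), 'eef_pos': array([0.1869749 , 0.64813906, 0.23369966]), 'ee_rot': array([ 3.14006054e+00, -1.64017778e-04, -2.80897084e-01]), 'force': array([ 0.70005453, -0.31647934, -0.49481929]), 'moment': array([-0.02959347, -0.03118956,  0.00894889]), 'gripper_force': 0.0, 'width': 0.08782770289868291}
```

View pics/top0.png

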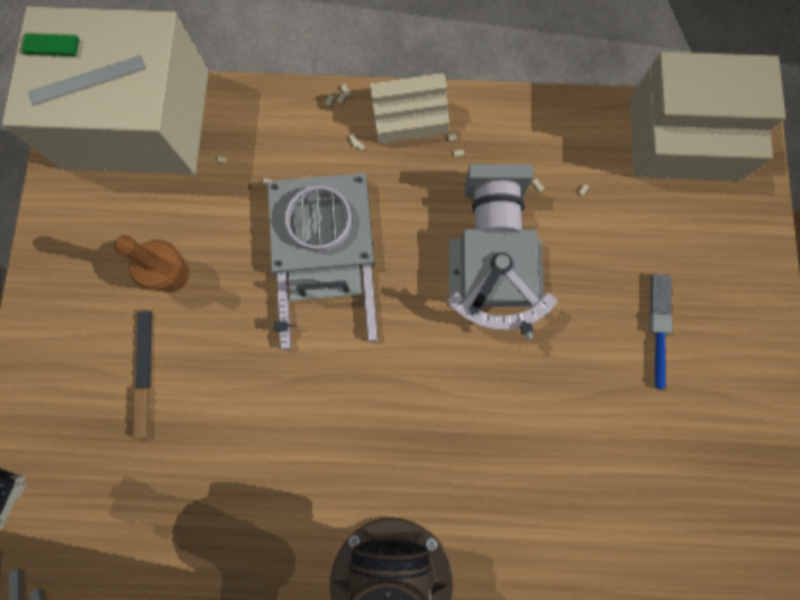

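View pics/side0.png

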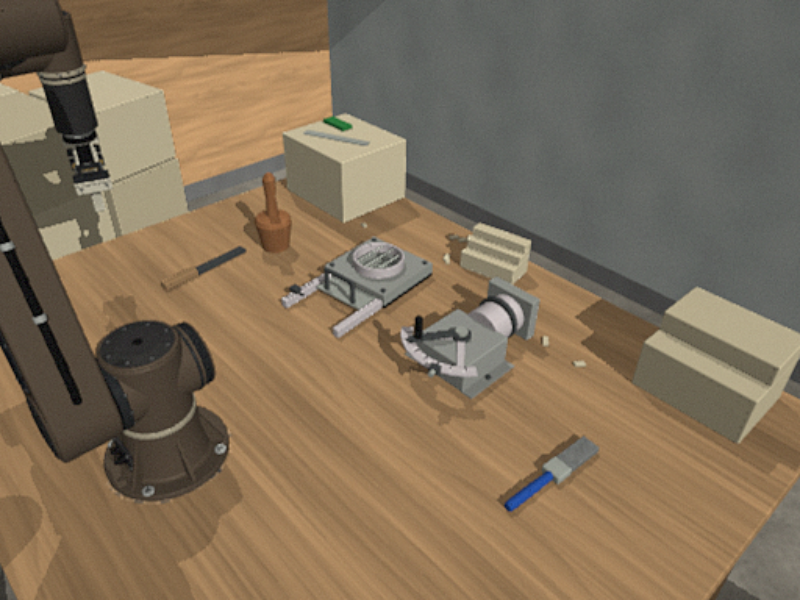

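The top view shows the gate at left (mouth at 319,218, handle bar at about 324,288, pointer clamp at 281,326). The damper is at right, with its pivot at (502,262), the grip near (478,305) and its clamp at (527,328). I'll enlarge that area to pick points.

```bash
python3 - <<'E'
from h import *
p=np.load("top0.npz")["p"]; cv2.imwrite("pics/topc.png",cv2.resize(p[100:230,160:360],(800,520),interpolation=cv2.INTER_CUBIC))
p=np.load("side0.npz")["p"]; cv2.imwrite("pics/sidec.png",cv2.resize(p[150:260,170:350],(800,489),interpolation=cv2.INTER_CUBIC))
E
```

```text
(no output)
```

View pics/topc.png

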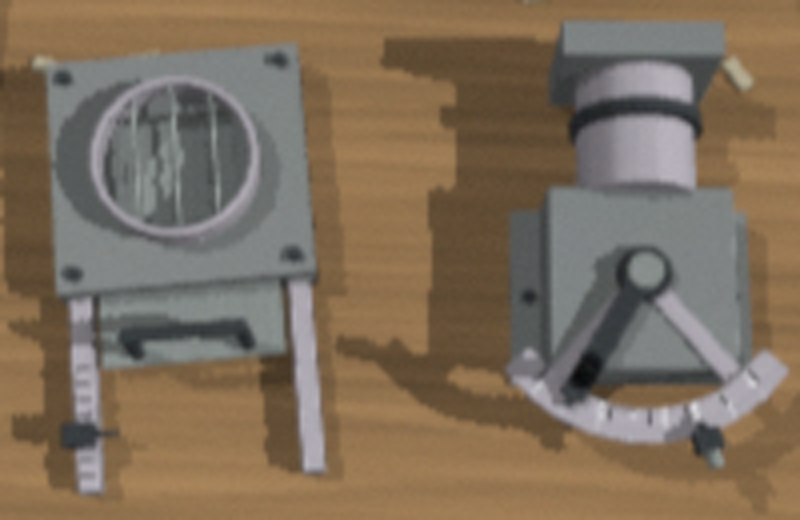

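View pics/sidec.png

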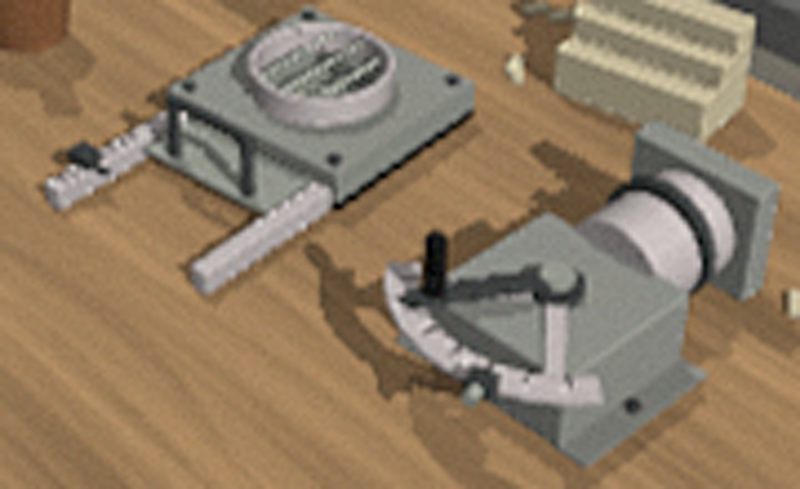

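Enlarged top view: pivot cap at (646,268), grip top at (588,362), lever tip at (570,398), clamp at (708,440), blade front edge from (105,368) to (284,352), pointer tip at (117,433), bar from (128,328) to (248,326). The side crop shows the grip top at (435,236) and the handle bar from (175,102) to (248,142).

```bash
python3 - <<'E'
from h import *
t=lambda u,v,z:ray("top",(160+(u+.5)/4-.5,100+(v+.5)/4-.5),z)
s=lambda u,v,z:ray("side",(170+(u+.5)/4.444-.5,150+(v+.5)/4.444-.5),z)
P=lambda n,x:print(n,np.round(x[:2],4))
print("GATE"); c={}
for n,u,v in(("TL",46,66),("TR",298,44),("BR",316,276),("BL",58,296)): c[n]=t(u,v,40)if 0 else t(u,v,.04);P(n,c[n])
print("w,l",np.linalg.norm(c["TR"]-c["TL"]),np.linalg.norm(c["BL"]-c["TL"]))
xa=(c["TL"]-c["BL"])+(c["TR"]-c["BR"]); print("xyaw",np.degrees(np.arctan2(xa[1],xa[0])))
ya=c["TL"]-c["TR"]+c["BL"]-c["BR"]; print("from y",np.degrees(np.arctan2(ya[1],ya[0]))-90)
e1,e2=t(105,368,.019),t(284,352,.019);P("edgeL",e1);P("edgeR",e2);print(np.linalg.norm(e1-e2),np.degrees(np.arctan2(*(e1-e2)[[1,0]]))-90)
P("ptr",t(112,433,.027));P("clamp",t(80,434,.038));P("barL",t(130,332,.08));P("barR",t(248,326,.08))
P("side barL",s(175,102,.082));P("side barR",s(248,142,.082));P("side ptr",s(104,168,.027))
P("mouth",t(175,157,.068))
print("DAMPER")
pv=t(646,268,.095);P("pivot",pv);P("side pivot",s(561,278,.095))
g=t(588,362,.143);P("grip",g);P("gripside",s(435,236,.143));P("tip",t(570,398,.085));P("tipside",s(402,300,.085))
P("clamp",t(708,440,.093));P("screw",t(715,458,.087));P("clampside",s(480,382,.09))
# pointcloud checks: top depth
d=np.load("top0.npz")["d"]; w=pts("top",d)
for u,v in((646,268),(708,440),(590,360),(80,434),(190,330),(175,300)): print(u,v,np.round(w[100+v//4,160+u//4],3))
d=np.load("side0.npz")["d"]; w=pts("side",d)
m=(w[...,2]>.1)&(w[...,2]<.16)&(w[...,0]>.4)&(w[...,0]<.7)&(w[...,1]>-.25)&(w[...,1]<-.0)
print("grip pts",m.sum(),np.round(w[m].mean(0),3),np.round(w[m].min(0),3),np.round(w[m].max(0),3))
m=(w[...,2]>.07)&(w[...,2]<.09)&(w[...,0]>.4)&(w[...,0]<.62)&(w[...,1]>.02)&(w[...,1]<.3)
print("bar pts",np.round(w[m],3)[::3])
E
```

```text
GATE
TL [0.7922 0.2975]
TR [0.8199 0.0878]
BR [0.6188 0.0627]
BL [0.5943 0.2702]
w,l 0.2114844607554982 0.19976168452015822
xyaw 7.4756305423759635
from y 7.137008201988678
edgeL [0.5407 0.232 ]
edgeR [0.5594 0.0871]
0.14608955778853974 7.371464470104286
ptr [0.4862 0.2204]
clamp [0.4827 0.2435]
barL [0.5575 0.202 ]
barR [0.5657 0.1108]
side barL [0.5516 0.201 ]
side barR [0.5606 0.1102]
side ptr [0.4875 0.226 ]
mouth [0.7062 0.1792]
DAMPER
pivot [ 0.6198 -0.1962]
side pivot [ 0.6129 -0.2059]
grip [ 0.5331 -0.1464]
gripside [ 0.5328 -0.1467]
tip [ 0.5171 -0.1398]
tipside [ 0.5115 -0.135 ]
clamp [ 0.4871 -0.2437]
screw [ 0.4745 -0.2502]
clampside [ 0.4859 -0.2442]
646 268 [ 0.62  -0.196  0.091]
708 440 [ 0.486 -0.245  0.094]
590 360 [ 0.534 -0.148  0.141]
80 434 [0.483 0.242 0.038]
190 330 [0.56  0.155 0.086]
175 300 [0.599 0.18  0.017]
grip pts 72 [ 0.541 -0.158  0.123] [ 0.481 -0.245  0.1  ] [ 0.699 -0.142  0.147]
bar pts [[0.554 0.21  0.084]
 [0.56  0.198 0.087]
 [0.55  0.192 0.089]
 [0.551 0.2   0.081]
 [0.556 0.187 0.085]
 [0.552 0.201 0.075]
 [0.555 0.186 0.081]
 [0.558 0.171 0.088]
 [0.553 0.178 0.081]
 [0.56  0.167 0.084]
 [0.557 0.163 0.082]
 [0.556 0.156 0.082]
 [0.561 0.137 0.089]
 [0.56  0.148 0.08 ]
 [0.565 0.136 0.084]
 [0.559 0.135 0.081]
 [0.562 0.121 0.088]
 [0.56  0.131 0.079]
 [0.563 0.116 0.085]
 [0.558 0.11  0.086]
 [0.561 0.114 0.078]
 [0.561 0.114 0.073]]
```

Estimates: pivot (0.619,-0.196), grip (0.533,-0.147), which is 99 mm from the pivot at 150°, and clamp direction 200°. The gate's yaw is 7.4°, with the bar's middle at (0.559,0.156) and about 56 mm of pull needed. All of these match the given sizes, so I'm setting out for the lever.

Request:
move_arm(
  rows="0 0 0 0.0346 0.0418 0 0.0876;0 0 0 0.0346 0.0418 0 0.0876;0 0 0 0.0346 0.0418 0 0.0876;0 0 0 0.0346 0.0418 0 0.0876;0 0 0 0.0346 0.0418 0 0.0876;0 0 0 0.0346 0.0418 0 0.0876;0 0 0 0.0346 0.0418 0 0.0876;0 0 0 0.0346 0.0418 0 0.0876",
)

```text
t: 1.1
eef_pos: [0.3606, 0.2487, 0.2345]
ee_rot: [-3.141, 0.0, -0.28]
force: [1.6, -0.1, 0.4]
width: 0.0873
gripper_force: 0.0
```

Request:
move_arm(
  rows="0 0 0 0.0346 0.0418 0 0.0876;0 0 0 0.0346 0.0418 0 0.0876;0 0 0 0.0346 0.0418 0 0.0876;0 0 0 0.0346 0.0418 0 0.0876;0 0 0 0.0346 0.0418 0 0.0876;0 0 0 0.0346 0.0418 0 0.0876;0 0 0 0.0346 0.0418 0 0.0876;0 0 0 0.0346 0.0418 0 0.0876",
)

```text
t: 2.1
eef_pos: [0.534, -0.1493, 0.2343]
ee_rot: [-3.142, 0.0, -0.281]
force: [1.1, 0.7, -0.1]
width: 0.0874
gripper_force: 0.0
```

Request:
move_arm(
  rows="0 0 6.8 0 0 0 0.0876;0 0 6.8 0 0 0 0.0876;0 0 0 0 0 0 0.0876;0 0 0 0 0 0 0.0876",
)

```text
t: 2.6
eef_pos: [0.5335, -0.1473, 0.2345]
ee_rot: [3.142, 0.0, -0.515]
force: [-0.8, -0.1, 0.3]
width: 0.0874
gripper_force: 0.0
```

The TCP is over the grip and the yaw is right. I'll descend and close.

Request:
move_arm(
  rows="0 0 0 0 0 0.04 0.0876;0 0 0 0 0 0.04 0.0876;0 0 0 0 0 0.03 0.0876;0 0 0 0 0 0.012 0.0876;0 0 0 0 0 0 0.03;0 0 0 0 0 0 0.01;0 0 0 0 0 0 0.01;0 0 0 0 0 0 0.01",
  squeeze=12,
)

```text
t: 3.6
eef_pos: [0.534, -0.1475, 0.1133]
ee_rot: [-3.141, -0.001, -0.518]
force: [0.5, 0.7, 0.1]
width: 0.0532
gripper_force: 0.0
```

Request:
move_arm(
  rows="0 0 0 0 0 0 0.01;0 0 0 0 0 0 0.01;0 0 0 0 0 0 0.01;0 0 0 0 0 0 0.01",
)

```text
t: 4.1
eef_pos: [0.5335, -0.1476, 0.1125]
ee_rot: [3.141, 0.0, -0.518]
force: [-0.3, -0.7, 0.2]
width: 0.0178
gripper_force: 12.0
```

Gripped at 17.8 mm. I'll swing the lever round the pivot, the first part as a check.

Request:
move_arm(
  rows="0 0 -5 0.0004 0.0087 0 0.01;0 0 -5 0.0004 0.0087 0 0.01;0 0 -5 0.0004 0.0087 0 0.01;0 0 -5 0.0004 0.0087 0 0.01;0 0 0 0 0 0 0.01",
)

```text
t: 4.72
eef_pos: [0.5219, -0.1806, 0.1125]
ee_rot: [3.141, 0.0, -0.17]
force: [-1.6, -0.7, 0.4]
width: 0.0182
gripper_force: 12.0
```

Request:
move_arm(
  rows="0 0 -5 0.0004 0.0087 0 0.01;0 0 -5 0.0004 0.0087 0 0.01;0 0 -5 0.0004 0.0087 0 0.01;0 0 -5 0.0004 0.0087 0 0.01;0 0 -5 0.0004 0.0087 0 0.01;0 0 -2.5 0.0002 0.0043 0 0.01;0 0 -2 0 0.0034 0 0.01;0 0 0 0 0 0 0.01",
)

```text
t: 5.72
eef_pos: [0.5265, -0.2308, 0.1125]
ee_rot: [3.141, 0.001, 0.344]
force: [-0.7, -2.1, -0.4]
width: 0.0175
gripper_force: 12.0
```

```bash
python3 - <<'E'
from h import *
print(arm.get_state()["eef_pos"],arm.get_state()["ee_rot"],arm.get_state()["force"])
p,d=arm.grab_frame("side"); np.savez("side1.npz",p=p,d=d)
cv2.imwrite("pics/sidec1.png",cv2.resize(p[150:260,170:350],(800,489),interpolation=cv2.INTER_CUBIC))
E
```

```text
[ 0.52651352 -0.23077624  0.1125201 ] [3.14146256e+00 5.49069428e-04 3.43730487e-01] [-0.6517859  -2.06575765 -0.39654828]
```

View pics/sidec1.png

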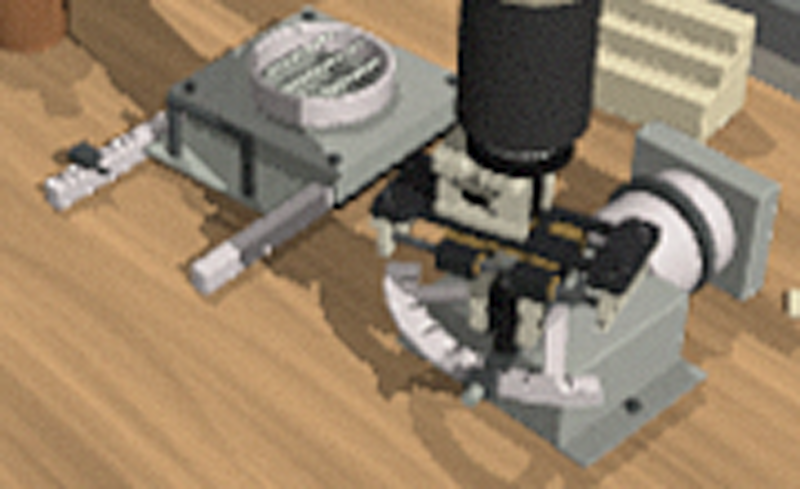

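The gripper holds the grip next to the clamp, with the lever tip at about (500,355) and the clamp at (475,385). I'll release, rise and check.

Request:
move_arm(
  rows="0 0 0 0 0 0 0.05;0 0 0 0 0 0 0.0876;0 0 0 0 0 0 0.0876;0 0 0 0 0 0 0.0876;0 0 0 0 0 -0.02 0.0876;0 0 0 0 0 -0.05 0.0876;0 0 0 0 0 -0.05 0.0876",
)

```text
t: 6.65
eef_pos: [0.5263, -0.2306, 0.2337]
ee_rot: [-3.141, 0.001, 0.346]
force: [2.2, -0.6, -0.5]
width: 0.0823
gripper_force: 0.0
```

Request:
move_arm(
  rows="0 0 8.2 0 -0.05 0 0.0876;0 0 10.2 0 -0.05 0 0.0876;0 0 0 0 -0.05 0 0.0876;0 0 0 0 -0.05 0 0.0876;0 0 0 0 -0.05 0 0.0876;0 0 0 0 -0.05 0 0.0876;0 0 0 0 0 0 0.0876",
)

```text
t: 7.52
eef_pos: [0.4944, 0.0675, 0.2327]
ee_rot: [-3.141, -0.001, 0.031]
force: [0.2, -0.7, -0.2]
width: 0.0876
gripper_force: 0.0
```

```bash
python3 - <<'E'
from h import *
im=[]
for n,(a,b,c,e) in dict(top=(150,230,260,360),side=(180,260,240,340)).items():
    p,d=arm.grab_frame(n); np.savez(n+"2.npz",p=p,d=d)
    im.append(cv2.resize(p[a:b,c:e],(400,320),interpolation=cv2.INTER_CUBIC))
cv2.imwrite("pics/l2.png",np.hstack(im))
s=arm.get_state();print(s["eef_pos"],s["ee_rot"],s["q"])
E
```

```text
[0.49422453 0.06514743 0.23253693] [3.14152124e+00 1.47656962e-04 2.84639763e-02] [ 5.25997368e-01  6.70008675e-02 -3.70628831e-01 -8.52126630e-06
 -1.13333046e+00  1.07326655e+00]
```

View pics/l2.png

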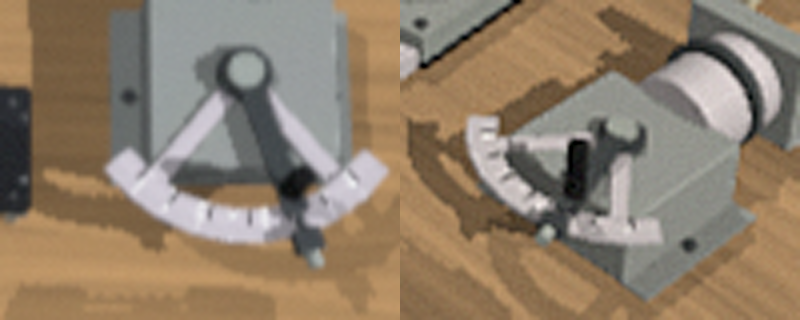

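The lever tip (302,225), clamp (310,243) and pivot (246,70) are in line to within about 0.5°. Next is the gate: turn to yaw -82.5° and go above the bar.

Request:
move_arm(
  rows="0 0 10.5 0 0 0 0.0876;0 0 10.5 0 0 0 0.0876;0 0 10.5 0 0 0 0.0876;0 0 10.5 0 0 0 0.0876;0 0 10.5 0 0 0 0.0876;0 0 10.5 0 0 0 0.0876;0 0 10.5 0 0 0 0.0876;0 0 10.5 0 0 0 0.0876",
)

```text
t: 8.62
eef_pos: [0.4944, 0.0633, 0.2325]
ee_rot: [3.141, -0.0, -1.447]
force: [0.2, -0.9, 0.0]
width: 0.0875
gripper_force: 0.0
```

Request:
move_arm(
  rows="0 0 0 -0.0408 -0.0382 0 0.0876;0 0 0 -0.0408 -0.0382 0 0.0876;0 0 0 0 0 0 0.0876;0 0 0 0 0 0 0.0876;0 0 0 0 0 0 0.0876",
)

```text
t: 9.25
eef_pos: [0.5591, 0.1543, 0.2328]
ee_rot: [-3.142, -0.0, -1.44]
force: [-1.2, -0.2, 0.2]
width: 0.0878
gripper_force: 0.0
```

Request:
move_arm(
  rows="0 0 0 0 0 0.05 0.06;0 0 0 0 0 0.05 0.06;0 0 0 0 0 0.044 0.06;0 0 0 0 0 0.02 0.06;0 0 0 0 0 0 0.04;0 0 0 0 0 0 0.005;0 0 0 0 0 0 0.005;0 0 0 0 0 0 0.005",
  squeeze=25,
)

```text
t: 10.25
eef_pos: [0.5599, 0.1559, 0.0696]
ee_rot: [-3.14, 0.001, -1.439]
force: [0.2, -0.1, -1.1]
width: 0.0255
gripper_force: 0.0
```

Request:
move_arm(
  rows="0 0 0 0 0 0 0.005;0 0 0 0 0 0 0.005;0 0 0 0 0 0 0.005;0 0 0 0 0 0 0.005",
)

```text
t: 10.75
eef_pos: [0.5604, 0.1559, 0.069]
ee_rot: [-3.14, 0.0, -1.439]
force: [5.4, -0.6, 0.5]
width: 0.0112
gripper_force: 25.0
```

```bash
python3 - <<'E'
from h import *
s=arm.get_state();print(s["t"],s["eef_pos"],s["ee_rot"],s["force"],s["width"])
p,d=arm.grab_frame("side")
cv2.imwrite("pics/g3.png",cv2.resize(p[160:230,180:290],(800,509),interpolation=cv2.INTER_CUBIC))
E
```

```text
10.75 [0.56039228 0.15592025 0.06904007] [-3.13982831e+00  3.01884025e-04 -1.43887892e+00] [ 5.36534553 -0.63894223  0.50923851] 0.011217635707652125
```

View pics/g3.png

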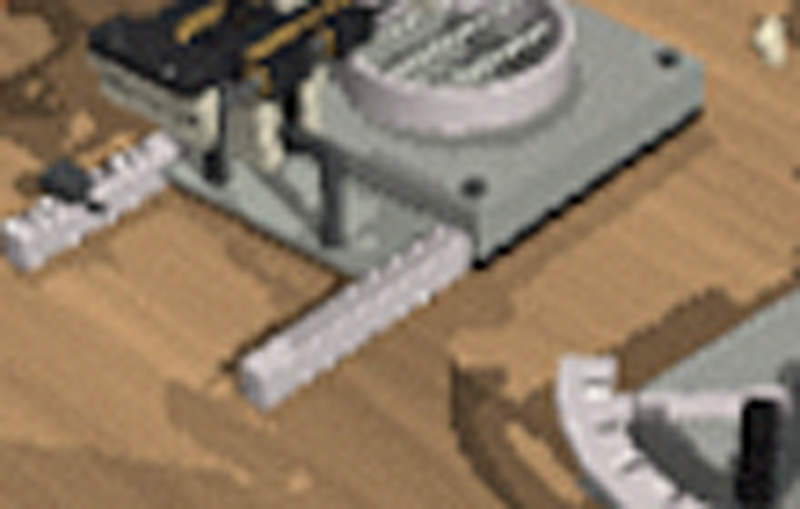

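The bar is gripped (11.2 mm) and the spring shows as 5.4 N. The TCP agrees with the bar's shut position, so about 55 mm of pull is left. I'll pull 50 mm and then look.

Request:
move_arm(
  rows="0 0 0 0 0.006 0 0.005;0 0 0 0 0.008 0 0.005;0 0 0 0 0.01 0 0.005;0 0 0 0 0.01 0 0.005;0 0 0 0 0.01 0 0.005;0 0 0 0 0.006 0 0.005;0 0 0 0 0 0 0.005;0 0 0 0 0 0 0.005",
)

```text
t: 11.8
eef_pos: [0.511, 0.1494, 0.069]
ee_rot: [-3.14, 0.0, -1.439]
force: [7.7, -1.4, -0.8]
width: 0.0107
gripper_force: 25.0
```

```bash
python3 - <<'E'
from h import *
s=arm.get_state();print(s["t"],s["eef_pos"],s["ee_rot"],s["force"],s["width"])
im=[]
for n,(a,b,c,e) in dict(top=(165,225,170,250),side=(160,220,175,255)).items():
    p,d=arm.grab_frame(n); np.savez(n+"4.npz",p=p,d=d)
    im.append(cv2.resize(p[a:b,c:e],(400,300),interpolation=cv2.INTER_CUBIC))
cv2.imwrite("pics/g4.png",np.hstack(im))
E
```

```text
11.8 [0.5109588  0.14940631 0.06899003] [-3.13952210e+00  3.55824805e-04 -1.43868026e+00] [ 7.68355444 -1.42701193 -0.81449085] 0.010709695430035433
```

View pics/g4.png

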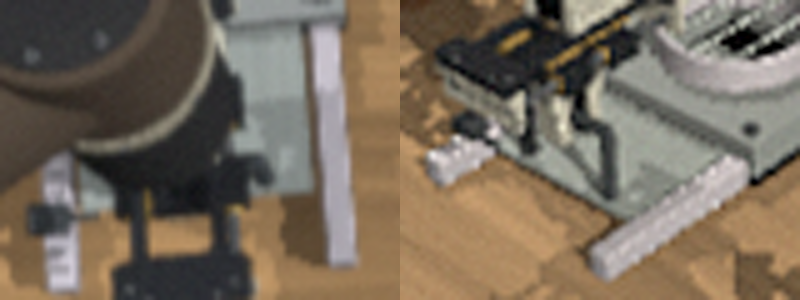

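The top crop shows the blade's front edge running from about (85,214) to (311,190), with the pointer at about (85,217). I'll measure both numerically and enlarge the left corner.

```bash
python3 - <<'E'
from h import *
a=np.radians(7.4);ex=np.array([np.cos(a),np.sin(a)])
t=lambda u,v,z:ray("top",(170+(u+.5)/5-.5,165+(v+.5)/5-.5),z)[:2]
for n,u,v,z in(("edgeR",311,190,.019),("edgeM",270,195,.019),("edgeL",105,213,.019),("ptr",85,217,.027),("clamp",45,219,.038)): q=t(u,v,z);print(n,q,q@ex)
p=np.load("top4.npz")["p"]; A=cv2.resize(p[195:220,170:200],(480,400),interpolation=cv2.INTER_NEAREST)
p=np.load("side4.npz")["p"]; B=cv2.resize(p[180:200,180:196],(320,400),interpolation=cv2.INTER_NEAREST)
cv2.imwrite("pics/g5.png",np.hstack([A,B]))
E
```

```text
edgeR [0.50995362 0.08060035] 0.516087271692784
edgeM [0.50569064 0.10692824] 0.51525071563731
edgeL [0.48997453 0.21264128] 0.5132808724034787
ptr [0.48563129 0.22368797] 0.5103965686603011
clamp [0.48167991 0.24668769] 0.5094403631732372
```

View pics/g5.png

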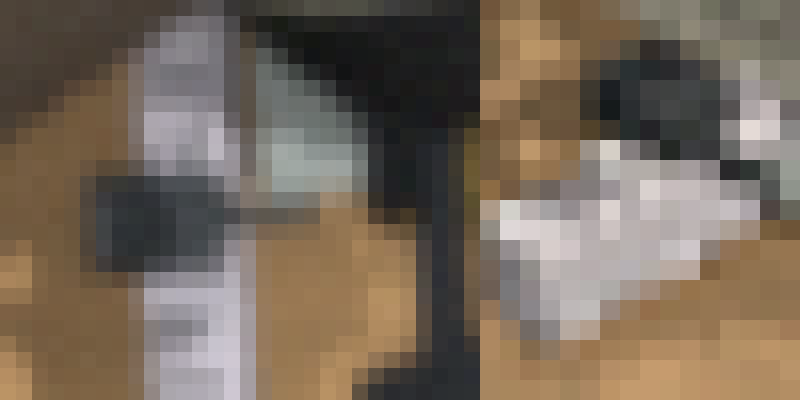

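The pointer is in row 208 and the blade edge ends at about 207.5. Allowing for their height difference, that leaves a 3 to 5 mm gap, so I'll pull 4 mm more.

Request:
move_arm(
  rows="0 0 0 0 0.002 0 0.005;0 0 0 0 0.002 0 0.005;0 0 0 0 0 0 0.005;0 0 0 0 0 0 0.005;0 0 0 0 0 0 0.005;0 0 0 0 0 0 0.005;0 0 0 0 0 0 0.005;0 0 0 0 0 0 0.005",
)

```text
t: 12.9
eef_pos: [0.5072, 0.1489, 0.069]
ee_rot: [-3.139, 0.0, -1.439]
force: [7.1, -2.5, -0.9]
width: 0.011
gripper_force: 25.0
```

```bash
python3 - <<'E'
from h import *
s=arm.get_state();print(s["t"],s["eef_pos"],s["force"],s["width"],s["gripper_force"])
A=arm.grab_frame("top")[0][195:220,170:200];B=arm.grab_frame("top")[0][165:225,170:270];C=arm.grab_frame("top")[0][150:230,260:360]
cv2.imwrite("pics/g6.png",np.hstack([cv2.resize(x,(w,260),interpolation=cv2.INTER_CUBIC) for x,w in((A,312),(B,240),(C,240))]))
E
```

```text
12.9 [0.50719801 0.14894672 0.06900345] [ 7.0739715  -2.48899038 -0.94164457] 0.011030511241460221 25.001826882362366
```

View pics/g6.png

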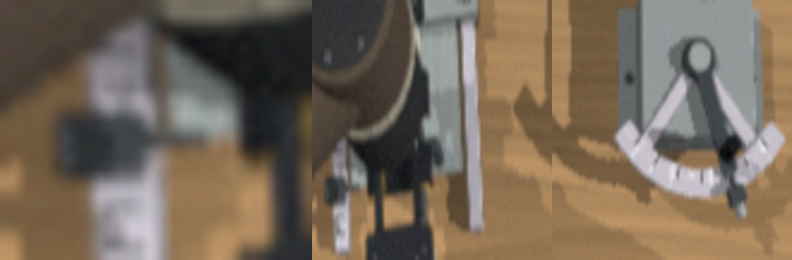

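The blade edge (y≈141) is level with the pointer (y≈139), and the lever still points at its clamp. The arm is still holding the handle, so I'm handing it in.

```bash
python3 -c "
from station import arm
print(arm.job_done())"
```

```text
the job is handed in; nothing more can be done
None
```

I've handed the job in: the lever points at its clamp (within about 1° by the images) and the gripper is holding the gate's blade level with the pointer, at 12.9 s of the 51 s allowed; the hand-in returned no verdict.

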